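# Pack the headset kit's accessory tray

### The arm

A 6-joint arm with a two-finger parallel gripper is mounted at the origin on a cart in front of the work surface, level with it; the furniture and walls round the work are solid. World frame = base frame: x ahead of the robot, y to its left, z up, the work surface at z = 0. Lengths are in m, angles in degrees, forces in N, time in s.
With the tool pointing down it reaches from about 0.3 to 0.75 m from the base axis. Payload 8.5 kg.
Tool frame: the origin (TCP) lies midway between the tips of the shut fingers; the grasp point (between the pads) lies 19 mm behind it; z points along the fingers, y is the line along which they close (so a half turn about z gives the same grasp; the last joint's range is limited). The gripper opens to 85 mm and grips with 20 to 120 N. Pads are 22 mm wide; open, the fingers measure 114 mm over their backs; the gripper's body (76 mm by 85 mm) begins 54 mm behind the grasp point. The pads swing forward as they close: fully open they stand 13 mm farther back than shut.
Start: joints at [53.554, 21.807, 74.336, -0, 83.858, -12.336], TCP at [0.225, 0.502, 0.194] pointing down, gripper open.
Joint ranges: [-178.18, 178.18], [-50.72, 133.34], [12.68, 142.11], [-81.47, 261.47], [9.98, 163.14], [-165.26, 165.26]. Speed limits (degrees/s): [136.94, 136.94, 180, 180, 180, 180].

### API

Orientations are given as a 3x3 rotation matrix whose columns are the frame's x, y, z axes.
In Python, from rig import monitor, optics, close_job, models gives the robot as it stands.
- The arm moves only by the tool step_arm, never from a script. Its arguments are lists of equal length, an entry for each row: "fingers": the closure, from -1 (fully open) to 1 (shut); "travel": the shift along the tool's x, y, z scaled (see below), a list of three; "twist": the turn about the tool's z scaled (see below). In form: {"fingers": [fingers, ...], "travel": [[tx, ty, tz], ...], "twist": [twist, ...]}. A call has 1 to 10 rows; each row shifts and turns the commanded pose from where the row before left it, along the tool's axes as they then stand; what a row does not reach is not made up. The controller multiplies each number of a shift by 100 mm and each number of a turn by pi rad. A row lasts 1/8 s, in which the tool goes at most 62.5 mm and 10.7 degrees, less where a joint would pass 70% of its speed; a pose out of reach is approached as far as the arm can. A call with a number of a shift or a turn outside -1 to 1 is refused whole. A call with a gripper value outside its range is refused whole. The fingers move at their own pace and stop on an object; "force" is the grip in N (left out, the last holds). Time passes only in rows, so rows that do not move let the fingers close. It gives the time, the measured TCP pose, the force, the opening and the grip force at its end, in the units of the state.
- monitor.observe(): the state, without advancing time (a new reading comes with each control period).
- optics.get_image(name): name is "side" or "top" or "wrist"; returns (picture, depth): 384x512x3 uint8, blue, green, red; 384x512 float32, m along the optical axis (not along the pixel's ray), 0 where there is no reading.
- optics.get_calibration(name): a dict with "vertical_fov" (degrees; the focal length in pixels is half the picture's height over the tangent of half this angle, whatever the lens; pixels are square), "cx", "cy" (the principal point, pixels), "distortion" ([k1, k2, p1, p2, k3] as OpenCV has them; the pictures are not rectified), "world_from_camera" (4x4, takes a point from camera to world coordinates). Camera axes: x right, y up, looking along -z (the intrinsics and any distortion apply to the point x, -y, -z); pixel columns grow to the right and rows downward; lengths in m; the calibration is good to about 2 mm. A picture is of the moment at which its call begins: read the wrist's pose just before it. get_calibration takes no time and is no camera call; for the wrist camera it gives the pose at the moment of the call.
- close_job(): hands the job in; it is judged then, once.
Trained networks look in the newest picture that a camera, given by its name, has taken for a name from the list of things; names that differ only in an ending like _2 or _b are one class to them, and where a whole thing is asked for, a point or a joint stands for the part that bears it (a point fixed in the world has none). Each returns a list of dicts, best first, with "confidence" (0 to 1); they miss things now and then, are a little off and sometimes report something else, mostly with a low value. They report only what shows in the picture. A call takes as long as a camera call. They do not tell look-alikes from the thing itself.
- models.trace(camera, query): "mask" (384x512 bool, what is visible of it) and "point" ([column, row] in pixels, amid what is visible of it).
- models.landmark_of(camera, query): "point" ([column, row] in pixels: a listed point, or the origin of a listed thing).
The state is a dict: "time_s": time; "q": joint angles; "qvel": joint speeds; "joint_efforts": joint torques, N m; "position": TCP position; "tool_rot": TCP orientation; "ft_force": force on the tool from outside, world axes, zero at the start; "wrist_torque": the same for the moment, N m; "grip_width": finger opening in m; "gripper_force": force on a finger pad.
Only numpy, scipy, OpenCV 4.12 (cv2) and the standard library are available. Lean on these libraries where they do the work, as an engineer would, in place of code of your own. Each camera call takes 0.05 s, during which the arm holds its last target. There are 200 camera calls.

### The job

Pack the headset kit's accessories into the grey tray: put the black power brick, the light grey USB hub, the black wall-plug adapter and the dropper bottle of lens cleaner each into the recess moulded for it, lengthwise as the recess is and flat on its floor, the bottle upright. Set them in rather than dropping them, and leave the mouse and the roll of tape where they lie.

Things in the scene. Friction and masses are not known exactly. Their poses are not given: they have to be found in the camera images.
- power_brick: Black power supply brick, a plain block 93 x 48 x 30 mm lying flat, about 0.2 kg, the largest of the black blocks. Origin: centre of its underside; x along its 93 mm length, y across its 48 mm width, z up. Grip it across the 48 mm. It starts, like all loose things, on a flat grey-blue bench mat, 2 mm thick. It fits its recess either way round.
- usb_hub: Light grey flat four-port USB hub, 31 x 100 x 14 mm, lying flat. Origin: centre of its underside; y along its 100 mm length, x across its 31 mm width, z up. Grip it across the 31 mm. It fits its recess either way round.
- plug_adapter: Black wall-plug adapter lying with two thin metal blades up (tips 53 mm high). Solid body 36 mm high, 50 mm wide along y, from x = -21 to +35 mm; a light cable stub reaches x = -35 mm. Origin: middle of the 70 x 50 mm outline, at the underside; z up. Grip it across the 50 mm, at x about +7 mm. Its x lies along the recess's length, either way round.
- dropper: Small round brown bottle with a black dropper bulb, standing upright, 33 mm in diameter up to 65 mm above its foot, 102 mm high in all. Origin: centre of its underside, z up. Grip it round the body, 35 to 55 mm above its foot.
- mouse: Black computer mouse, 113 x 61 x 37 mm, loose; stays where it is. Origin: centre of its underside; x along its length.
- tape: Roll of black tape lying flat, 58 mm in diameter, 19 mm high, loose; stays where it is. Origin: centre of its underside.
- nest_brick: Nest of the power brick: recess 102 mm along y, 58 along x, floor 16 mm up. Finger notches 42 mm wide, mid long sides, span 106 mm across x, down to 10 mm up. Fixed grey plastic, 122 x 122 x 30 mm, one of four nests filling the black-rimmed tray (rim 34 mm high). Origin: centre of nest and recess, at the underside, z up. Lip rounded 4 mm.
- nest_hub: Nest of the USB hub: narrow recess 108 mm along y, 40 along x, floor 18 mm up. Finger notches 46 mm wide, mid long sides, span 96 mm across x, down to 10 mm up. Fixed grey plastic, 122 x 122 x 30 mm, one of four nests filling the black-rimmed tray (rim 34 mm high). Origin: centre of nest and recess, at the underside, z up. Lip rounded 4 mm.
- nest_adapter: Nest of the plug adapter: recess 80 mm along y, 60 along x (shorter than the brick's), floor 16 mm up. Finger notches 42 mm wide, mid long sides, span 106 mm across x, down to 10 mm up. Fixed grey plastic, 122 x 122 x 30 mm, one of four nests filling the black-rimmed tray (rim 34 mm high). Origin: centre of nest and recess, at the underside, z up. Lip rounded 4 mm.
- nest_bottle: Nest of the dropper bottle: round recess, 44 mm in diameter, floor 14 mm up. Fixed grey plastic, 122 x 122 x 30 mm, one of four nests filling the black-rimmed tray (rim 34 mm high). Origin: centre of nest and recess, at the underside, z up. Lip rounded 4 mm.
Mind the look-alikes: they are no part of the job. What is shaped like the dropper but green is not meant.

How it is judged:
By the outcome, as a careful person would: the job done as asked, in the order asked, and still so for the second after the job is handed in, with the robot touching nothing.
It also fails if it takes over 104 s, if anything falls off the work surface, if the arm or the gripper's body presses on something with over 40 N, if the wrist force passes 120 N, or if a joint passes its speed limit or range.

## Working session

There is one attempt and no reset: what is moved stays moved. The work goes in short steps, Python scripts to look and compute and a tool call to move; the robot and the scene stay as the last step left them, time stands still between calls to the robot, and variables do not carry over. Pictures are saved under pics/ and viewed, at most 14 in all, crops included, and the job is handed in when it is done.

Besides the shell and the picture viewer there is one more tool, called as name(argument=value, ...) on one line, values as JSON. step_arm: Moves the arm, as the interface text tells. Its arguments: {"type":"object","properties":{"fingers":{"type":"array","items":{"type":"number"}},"travel":{"type":"array","items":{"type":"array","items":{"type":"number"}}},"twist":{"type":"array","items":{"type":"number"}},"force":{"type":"number"}},"required":["fingers","travel","twist"]}

```bash
mkdir -p pics; ls
cat > h.py <<'E'
import numpy as np,cv2
from rig import monitor,optics,models
def pts(cam,uv,d,c=None):
    c=c or optics.get_calibration(cam); f=192/np.tan(np.radians(c["vertical_fov"])/2)
    K=np.array([[f,0,c["cx"]],[0,f,c["cy"]],[0,0,1]])
    n=cv2.undistortPoints(np.array(uv,float).reshape(-1,1,2),K,np.array(c["distortion"])).reshape(-1,2)
    d=np.array(d,float).reshape(-1)
    P=np.c_[n[:,0]*d,-n[:,1]*d,-d,np.ones(len(d))]
    return (P@np.array(c["world_from_camera"]).T)[:,:3]
def cloud(cam,mask,D,c=None):
    v,u=np.nonzero(mask&(D>0)); return pts(cam,np.c_[u,v],D[v,u],c)
E
python3 - <<'E'
from h import *
for n in("top","side"):
    I,D=optics.get_image(n);cv2.imwrite(f"pics/{n}0.png",cv2.resize(I,(800,600)))
    c=optics.get_calibration(n);print(n,c["vertical_fov"],np.round(c["world_from_camera"],3).tolist())
    for q in "power_brick usb_hub plug_adapter dropper mouse tape nest_brick nest_hub nest_adapter nest_bottle".split():
        for r in models.trace(n,q)[:4]:
            P=cloud(n,r["mask"],D)
            if len(P)==0: continue
            z=np.percentile(P[:,2],95);T=P[P[:,2]>z-.006]
            R=cv2.minAreaRect((T[:,:2]*1000).astype(np.float32))
            print(q,round(r["confidence"],2),np.round(r["point"]),"ztop",round(z,3),"med",np.round(np.median(P,0),3),"rect",np.round(R[0],1),np.round(R[1],1),round(R[2],1))
print(monitor.observe())
E
```

```text
pics
top 54.1254955839314 [[0.018, 0.991, -0.134, 0.359], [-1.0, 0.019, 0.009, -0.184], [0.012, 0.134, 0.991, 1.295], [0.0, 0.0, 0.0, 1.0]]
power_brick 0.87 [307. 226.] ztop 0.037 med [ 0.431 -0.378  0.033] rect [ 434.2 -379.3] [46.6 89.4] 64.1
usb_hub 0.8 [277. 186.] ztop 0.021 med [ 0.56  -0.27   0.017] rect [ 560.6 -270.3] [29.3 95.7] 15.6
plug_adapter 0.65 [236. 186.] ztop 0.046 med [ 0.562 -0.137  0.039] rect [ 563.7 -136.8] [47.9 47.4] 1.5
plug_adapter 0.52 [155. 215.] ztop 0.035 med [0.467 0.139 0.03 ] rect [466.5 139.2] [124.4 121.1] 84.5
plug_adapter 0.48 [124. 173.] ztop 0.033 med [0.599 0.255 0.021] rect [598.9 249.9] [122.5 129.8] 82.6
dropper 0.43 [270. 224.] ztop 0.102 med [ 0.432 -0.257  0.066] rect [ 434.3 -261.1] [ 9.8 12.8] 89.1
mouse 0.98 [312. 186.] ztop 0.041 med [ 0.563 -0.381  0.035] rect [ 566.7 -383.5] [49.1 82. ] 68.4
nest_brick 0.88 [123. 170.] ztop 0.033 med [0.601 0.255 0.021] rect [599.4 249.8] [123.6 122.6] 84.6
nest_adapter 0.7 [160. 174.] ztop 0.034 med [0.589 0.131 0.027] rect [588.4 127.7] [121.4 121.8] 84.8
nest_bottle 0.91 [156. 214.] ztop 0.035 m
[... 1526 characters left out ...]
8593352e+01, -1.23349965e+01]), 'qvel': array([-0.0103039 ,  0.06379382,  0.03911509,  0.00675626,  0.14148649,
        0.01172848]), 'joint_efforts': array([ 8.53780002e-04, -4.48336387e+01, -2.31460923e+01, -1.43046618e-04,
        6.18841259e-04, -1.49595536e-05]), 'position': array([0.22463292, 0.50197025, 0.19352462]), 'tool_rot': array([[-9.12766068e-01,  4.08482686e-01, -9.65144353e-06],
       [ 4.08482685e-01,  9.12766067e-01, -5.71040304e-05],
       [-1.45164975e-05, -5.60650689e-05, -9.99999998e-01]]), 'ft_force': array([ 0.25609148, -0.14896317, -0.42261181]), 'wrist_torque': array([ 0.04123179,  0.02033785, -0.05408768]), 'gripper_force': 0.0, 'grip_width': 0.08577340292258807}
```

View pics/top0.png

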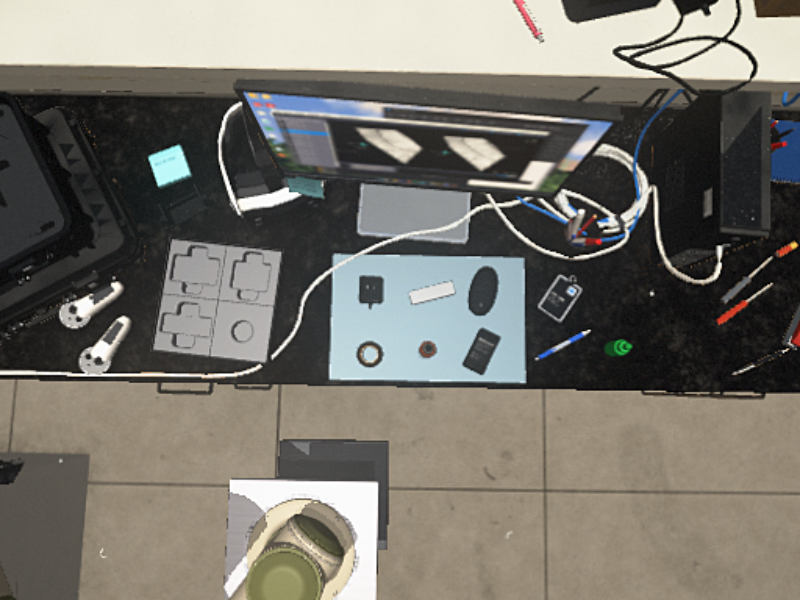

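View pics/side0.png

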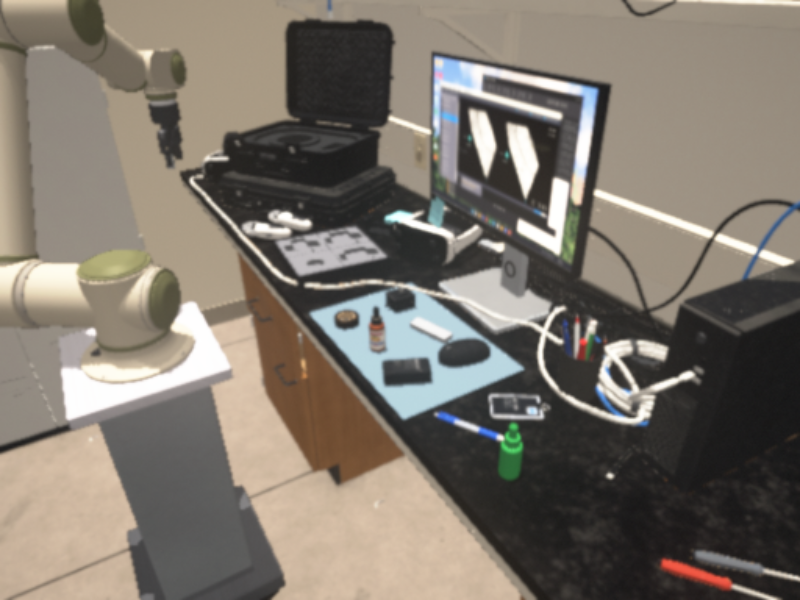

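Run:
```python
from h import *
I=cv2.imread("pics/top0.png")
I,D=optics.get_image("top")
a=cv2.resize(I[145:240,90:190],(600,570),interpolation=cv2.INTER_CUBIC);cv2.imwrite("pics/tray.png",a)
b=cv2.resize(I[160:246,208:340],(798,520),interpolation=cv2.INTER_CUBIC);cv2.imwrite("pics/mat.png",b)
```

```text
(no output)
```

View pics/tray.png

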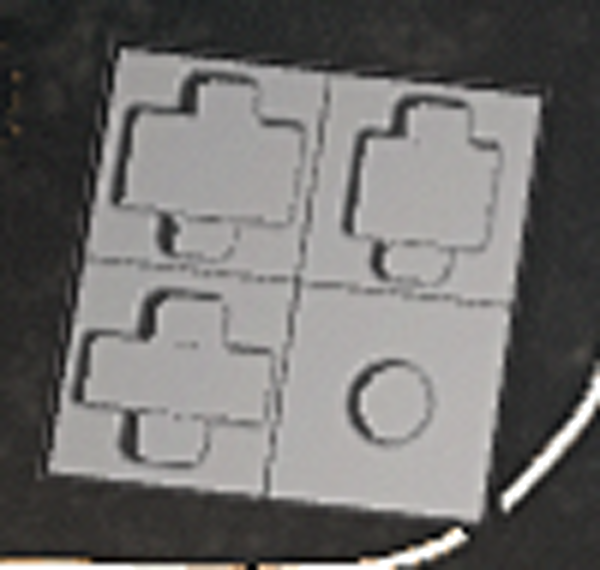

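View pics/mat.png

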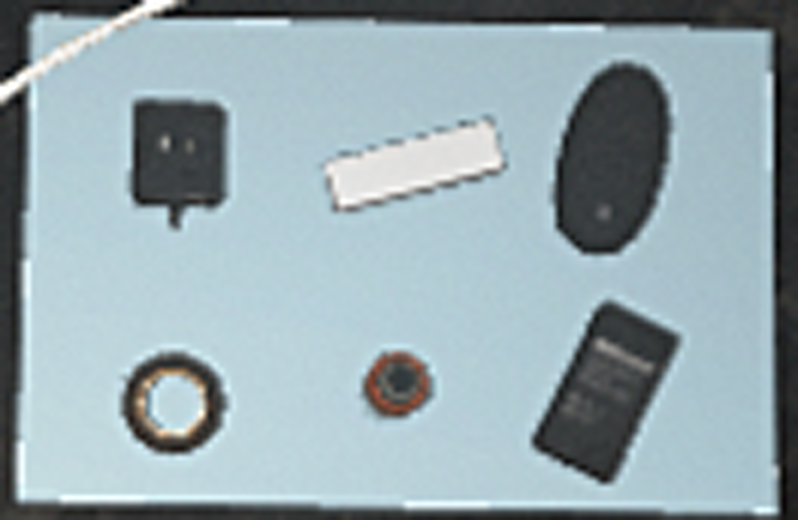

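Run:
```python
from h import *
I,D=optics.get_image("top")
P=cloud("top",np.ones_like(D,bool),D)
for z0 in(.06,.15,.3):
  print(z0,[(round(y,1),round(float(P[m][:,0].min()),2)) for y in np.arange(-.6,.6,.1) if (m:=(P[:,2]>z0)&(P[:,0]>.45)&(abs(P[:,1]-y-.05)<.05)).any()])
c=optics.get_calibration("wrist");print(c["vertical_fov"],np.round(c["world_from_camera"],3).tolist(),monitor.observe()["time_s"])
```

```text
0.06 [(np.float64(-0.6), 0.64), (np.float64(-0.5), 0.72), (np.float64(-0.4), 0.72), (np.float64(-0.3), 0.72), (np.float64(-0.2), 0.72), (np.float64(-0.1), 0.72), (np.float64(-0.0), 0.7), (np.float64(0.1), 0.7), (np.float64(0.2), 0.72), (np.float64(0.3), 0.6), (np.float64(0.4), 0.52), (np.float64(0.5), 0.48)]
0.15 [(np.float64(-0.6), 0.71), (np.float64(-0.5), 0.72), (np.float64(-0.4), 0.72), (np.float64(-0.3), 0.72), (np.float64(-0.2), 0.72), (np.float64(-0.1), 0.72), (np.float64(-0.0), 0.72), (np.float64(0.1), 0.72), (np.float64(0.2), 0.72), (np.float64(0.4), 0.54), (np.float64(0.5), 0.54)]
0.3 [(np.float64(-0.6), 0.71), (np.float64(-0.5), 0.72), (np.float64(-0.4), 0.72), (np.float64(-0.3), 0.72), (np.float64(-0.2), 0.72), (np.float64(-0.1), 0.72), (np.float64(-0.0), 0.72), (np.float64(0.1), 0.72), (np.float64(0.2), 0.72)]
63.84714695393048 [[0.409, -0.87, -0.275, 0.153], [0.913, 0.39, 0.122, 0.533], [0.001, -0.301, 0.954, 0.373], [0.0, 0.0, 0.0, 1.0]] 1.2
```

```bash
cat > plan.py <<'E'
import sys,json
from h import *
def plan(way,vmax=.5,wmax=8.,fing=None,s=None):
    """way: list of (x,y,z,psi); psi = world angle of tool y, deg"""
    s=s or monitor.observe();p=np.array(s["position"]);R=s["tool_rot"];psi=np.degrees(np.arctan2(R[1,1],R[0,1]))
    T=[];W=[]
    for w in way:
        d=np.array(w[:3])-p;a=(w[3]-psi+180)%360-180
        n=int(max(np.ceil(np.linalg.norm(d)/(.1*vmax)-.02),np.ceil(abs(a)/wmax-.02),1))
        for i in range(n):
            r=np.radians(psi);y=np.array([np.cos(r),np.sin(r),0]);x=np.array([-y[1],y[0],0])
            t=d/n/.1;v=np.round([t@x,t@y,-t[2]],3);k=round(-a/n/180,4)
            T.append(v.tolist());W.append(k);psi-=k*180
        p=np.array(w[:3])
    for i in range(0,len(T),10):print(json.dumps({"travel":T[i:i+10],"twist":W[i:i+10]}))
    return T,W
if __name__=="__main__":
    s=monitor.observe();R=s["tool_rot"];print("now",np.round(s["position"],4),"psi",round(np.degrees(np.arctan2(R[1,1],R[0,1])),2),"t",s["time_s"],"tilt",np.round(R[:2,2],4))
    plan(json.loads(sys.argv[1]),*(float(a) for a in sys.argv[2:]))
E
python3 plan.py '[[0.53,0.19,0.25,-5]]'
```

```text
now [0.2247 0.502  0.1935] psi 65.89 t 1.2 tilt [0. 0.]
{"travel": [[-0.451, -0.178, -0.063], [-0.471, -0.114, -0.063], [-0.483, -0.049, -0.063], [-0.485, 0.018, -0.063], [-0.478, 0.084, -0.063], [-0.462, 0.149, -0.063], [-0.437, 0.211, -0.063], [-0.404, 0.269, -0.063], [-0.363, 0.322, -0.063]], "twist": [0.0438, 0.0438, 0.0438, 0.0438, 0.0438, 0.0438, 0.0438, 0.0438, 0.0438]}
```

step_arm(fingers=[-1,-1,-1,-1,-1,-1,-1,-1,-1,-1], travel=[[-0.451,-0.178,-0.063],[-0.471,-0.114,-0.063],[-0.483,-0.049,-0.063],[-0.485,0.018,-0.063],[-0.478,0.084,-0.063],[-0.462,0.149,-0.063],[-0.437,0.211,-0.063],[-0.404,0.269,-0.063],[-0.363,0.322,-0.063],[0,0,0]], twist=[0.0438,0.0438,0.0438,0.0438,0.0438,0.0438,0.0438,0.0438,0.0438,0], force=40)

```text
time_s: 2.45
position: [0.5318, 0.1875, 0.2499]
tool_rot: [[0.093, 0.996, 0.0], [0.996, -0.093, -0.0], [-0.0, 0.0, -1.0]]
ft_force: [-0.2, 1.2, 0.6]
grip_width: 0.0853
gripper_force: 0.0
```

Run:
```python
from h import *
s=monitor.observe();print(s["position"],s["qvel"].round(2))
c=optics.get_calibration("wrist");I,D=optics.get_image("wrist");cv2.imwrite("pics/w1.png",I);np.savez("w1.npz",I=I,D=D,W=c["world_from_camera"])
for q in "nest_brick nest_hub nest_adapter nest_bottle".split():
  for r in models.landmark_of("wrist",q)[:3]:
    u=r["point"];h={"nest_brick":.016,"nest_hub":.018,"nest_adapter":.016,"nest_bottle":.014}[q]
    v0,u0=int(u[1]),int(u[0]);d=np.median(D[v0-2:v0+3,u0-2:u0+3]);print(q,round(r["confidence"],2),np.round(u),pts("wrist",[u],[d],c).round(4))
```

```text
[0.53181118 0.18754179 0.24989748] [ 3.29 -1.42  2.71  0.89 -0.04 -1.44]
nest_brick 0.66 [303.  99.] [[0.5967 0.2538 0.0158]]
nest_adapter 0.93 [294. 190.] [[0.579  0.1329 0.0156]]
nest_bottle 0.9 [214. 188.] [[0.4672 0.1463 0.0137]]
nest_bottle 0.29 [289. 336.] [[ 0.5561 -0.1098  0.0238]]
```

View pics/w1.png

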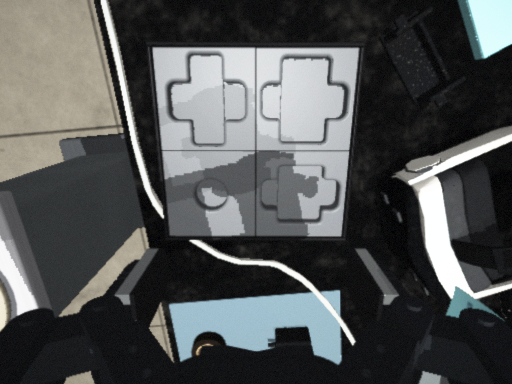

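```bash
cat > tray.py <<'E'
from h import *
z=np.load("w1.npz");D=z["D"];c=optics.get_calibration("wrist");c["world_from_camera"]=z["W"]
M=np.zeros(D.shape,bool);M[30:250,130:380]=1
v,u=np.nonzero(M&(D>0));P=pts("wrist",np.c_[u,v],D[v,u],c)
A=np.zeros(D.shape,np.uint8);k=(P[:,2]>.009)&(P[:,2]<.04);A[v[k],u[k]]=255
n,L,st,_=cv2.connectedComponentsWithStats(cv2.morphologyEx(A,cv2.MORPH_OPEN,np.ones((5,5))));b=1+st[1:,4].argmax()
Q=P[L[v,u]==b];R=cv2.minAreaRect((Q[:,:2]*1000).astype(np.float32));print("tray",R,np.percentile(Q[:,2],[5,50,95]))
a=np.radians((R[2]+45)%90-45);c0=np.array(R[0])/1000;ex=np.array([np.cos(a),np.sin(a)]);ey=np.array([-ex[1],ex[0]])
N={n:c0+.0615*(i*ex+j*ey) for n,i,j in(("brick",1,1),("hub",-1,1),("adapter",1,-1),("bottle",-1,-1))}
h=dict(brick=(.016,.058,.102),hub=(.018,.04,.108),adapter=(.016,.06,.08),bottle=(.014,.044,.044))
for n in N:
    f,wx,wy=h[n];l=(Q[:,:2]-N[n])@np.c_[ex,ey]
    m=(abs(Q[:,2]-f)<.0025)&(abs(l[:,0])<wx/2+.008)&(abs(l[:,1])<wy/2+.008)
    S=cv2.minAreaRect((l[m]*1000).astype(np.float32));e=np.percentile(l[m]*1000,[1,99],axis=0)
    print(n,N[n].round(4),"floor offset mm",np.round(e.mean(0),1),np.round(e[1]-e[0],1),"rect",np.round(S[0],1),np.round(S[1],1),round(S[2],1))
print("deg",np.degrees(a))
E
python3 tray.py
```

```text
tray ((529.839599609375, 197.0677947998047), (255.78042602539062, 257.52777099609375), 84.38584899902344) [0.01447529 0.02885563 0.03272553]
brick [0.5971 0.2523] floor offset mm [ 0.6 -0.4] [ 56.6 100.2] rect [ 0.3 -0.7] [ 66.7 101.9] 0.3
hub [0.4747 0.2643] floor offset mm [ 0.5 -0.8] [ 39.1 105.2] rect [-2.4 -0.9] [108.2  46. ] 88.5
adapter [0.585  0.1298] floor offset mm [ 0.9 -1.4] [59.  77.2] rect [ 0.2 -1.5] [74.1 78.1] 0.3
bottle [0.4626 0.1419] floor offset mm [ 0.4 -2. ] [40.6 38.9] rect [ 0.  -2.4] [40.3 42.3] 86.5
deg -5.6141510009765625
```

```bash
python3 plan.py '[[0.48,-0.28,0.26,64]]'
```

```text
now [0.5292 0.1907 0.2503] psi -4.95 t 2.7 tilt [-0.0001  0.0001]
{"travel": [[-0.473, -0.008, -0.01], [-0.469, -0.065, -0.01], [-0.458, -0.121, -0.01], [-0.44, -0.175, -0.01], [-0.416, -0.227, -0.01], [-0.385, -0.275, -0.01], [-0.35, -0.319, -0.01], [-0.309, -0.359, -0.01], [-0.263, -0.393, -0.01], [-0.214, -0.422, -0.01]], "twist": [-0.0383, -0.0383, -0.0383, -0.0383, -0.0383, -0.0383, -0.0383, -0.0383, -0.0383, -0.0383]}
```

step_arm(fingers=[-1,-1,-1,-1,-1,-1,-1,-1,-1,-1], travel=[[-0.473,-0.008,-0.01],[-0.469,-0.065,-0.01],[-0.458,-0.121,-0.01],[-0.44,-0.175,-0.01],[-0.416,-0.227,-0.01],[-0.385,-0.275,-0.01],[-0.35,-0.319,-0.01],[-0.309,-0.359,-0.01],[-0.263,-0.393,-0.01],[-0.214,-0.422,-0.01]], twist=[-0.0383,-0.0383,-0.0383,-0.0383,-0.0383,-0.0383,-0.0383,-0.0383,-0.0383,-0.0383])

```text
time_s: 3.95
position: [0.4797, -0.2814, 0.2605]
tool_rot: [[-0.9, 0.435, 0.0], [0.435, 0.9, -0.0], [-0.0, 0.0, -1.0]]
ft_force: [1.0, 0.2, 0.5]
grip_width: 0.0858
gripper_force: 0.0
```

step_arm(fingers=[-1,-1], travel=[[0,0,0],[0,0,0]], twist=[0,0])

```text
time_s: 4.2
position: [0.4799, -0.2797, 0.2603]
tool_rot: [[-0.898, 0.44, 0.0], [0.44, 0.898, 0.0], [0.0, 0.0, -1.0]]
ft_force: [-0.2, -0.1, -0.4]
grip_width: 0.0856
gripper_force: 0.0
```

```bash
cat > look.py <<'E'
import sys
from h import *
def look(name,qs):
    c=optics.get_calibration("wrist");I,D=optics.get_image("wrist");cv2.imwrite(f"pics/{name}.png",I);np.savez(name+".npz",I=I,D=D,W=c["world_from_camera"])
    for q in qs:
      for r in models.trace("wrist",q)[:2]:
        P=cloud("wrist",r["mask"],D,c)
        if len(P)<20:continue
        z=np.percentile(P[:,2],90);T=P[abs(P[:,2]-z)<.004]
        T=T[(np.abs(T-np.median(T,0))<.08).all(1)]
        R=cv2.minAreaRect((T[:,:2]*1000).astype(np.float32))
        print(q,round(r["confidence"],2),np.round(r["point"]),"z",round(z,4),"rect",np.round(R[0],1),np.round(R[1],1),round(R[2],1))
look(sys.argv[1],sys.argv[2:])
s=monitor.observe();print(s["time_s"],s["position"].round(4))
E
python3 look.py w2 power_brick usb_hub plug_adapter dropper mouse tape
```

```text
plug_adapter 0.94 [377. 161.] z 0.0432 rect [ 558.8 -131.6] [37.2 42.7] 81.9
dropper 0.71 [ 15. 245.] z 0.0519 rect [ 446.5 -655.2] [ 8.2 25.3] 66.7
dropper 0.66 [290. 197.] z 0.0164 rect [ 557.3 -268.6] [30.4 99.6] 15.6
mouse 0.61 [220. 230.] z 0.0374 rect [ 564.  -381.8] [43.2 75.8] 75.5
tape 0.78 [349.  56.] z 0.0209 rect [ 419.2 -135. ] [54.6 55.6] 63.9
4.55 [ 0.4799 -0.2803  0.2604]
```

View pics/w2.png

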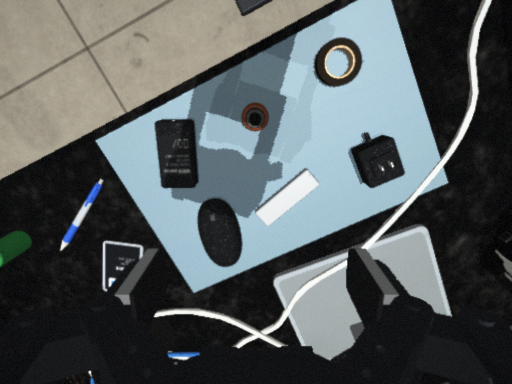

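```bash
cat > geo.py <<'E'
import sys
from h import *
def geo(f,items):
    z=np.load(f+".npz");D=z["D"];c=optics.get_calibration("wrist");c["world_from_camera"]=z["W"]
    P=cloud("wrist",np.ones_like(D,bool),D,c)
    for n,x,y,zl,zh,r in items:
        m=(np.hypot(P[:,0]-x,P[:,1]-y)<r)&(P[:,2]>zl)&(P[:,2]<zh);T=P[m]
        if len(T)<10:print(n,"none");continue
        R=cv2.minAreaRect((T[:,:2]*1000).astype(np.float32));print(n,len(T),"ztop",T[:,2].mean().round(4),"rect",np.round(R[0],1),np.round(R[1],1),round(R[2],1),"mean",(T[:,:2].mean(0)*1000).round(1))
if __name__=="__main__":
    geo("w2",[("brick",.43,-.38,.028,.037,.06),("hub",.558,-.27,.012,.02,.06),("adapter",.56,-.135,.034,.042,.045),("adlow",.56,-.135,.01,.042,.05),("drop",.432,-.26,.055,.07,.03),("bulb",.432,-.26,.09,.12,.03)])
E
python3 geo.py
```

```text
brick 2344 ztop 0.0312 rect [ 430.5 -377.2] [48.7 89.9] 64.7 mean [ 429.2 -375.6]
hub 1337 ztop 0.0154 rect [ 557.3 -268.8] [ 30.5 100. ] 15.6 mean [ 556.4 -267.6]
adapter 1127 ztop 0.0376 rect [ 560.5 -134.4] [49.3 56. ] 88.7 mean [ 557.9 -135.4]
adlow 1508 ztop 0.0336 rect [ 553.6 -134.4] [49.5 69.7] 88.7 mean [ 553.7 -137.5]
drop 280 ztop 0.0614 rect [ 431.  -257.7] [31.4 31.6] 63.0 mean [ 429.9 -257.1]
bulb 119 ztop 0.0992 rect [ 431.  -258.2] [12.  12.8] 64.3 mean [ 430.9 -257.8]
```

```bash
python3 plan.py '[[0.431,-0.378,0.14,64.6],[0.431,-0.378,0.03,64.6]]'; python3 plan.py '[[0.48,-0.28,0.10,64.6],[0.48,-0.28,0.074,64.6]]' .25 |tail -0
```

```text
now [ 0.4799 -0.2803  0.2604] psi 63.92 t 4.55 tilt [ 0.0002 -0.0001]
{"travel": [[0.003, -0.273, 0.301], [0.003, -0.273, 0.301], [0.004, -0.273, 0.301], [0.005, -0.273, 0.301], [0.0, 0.0, 0.367], [0.0, 0.0, 0.367], [0.0, 0.0, 0.367]], "twist": [-0.0009, -0.0009, -0.0009, -0.0009, -0.0001, -0.0001, -0.0001]}Exception ignored on flushing sys.stdout:
BrokenPipeError: [Errno 32] Broken pipe
```

step_arm(fingers=[-1,-1,-1,-1,-1,-1,-1,-1,-1,-1], travel=[[0.003,-0.273,0.301],[0.003,-0.273,0.301],[0.004,-0.273,0.301],[0.005,-0.273,0.301],[0,0,0.367],[0,0,0.367],[0,0,0.367],[0,0,0.15],[0,0,0.11],[0,0,0]], twist=[-0.0009,-0.0009,-0.0009,-0.0009,0,0,0,0,0,0])

```text
time_s: 5.8
position: [0.4309, -0.3787, 0.004]
tool_rot: [[-0.903, 0.43, 0.0], [0.43, 0.903, -0.0], [-0.0, -0.0, -1.0]]
ft_force: [0.7, -0.4, 0.4]
grip_width: 0.0853
gripper_force: 0.0
```

step_arm(fingers=[1,1,1,1,1,1,1], travel=[[0,0,0],[0,0,0],[0,0,0],[0,0,0],[0,0,0],[0,0,0],[0,0,0]], twist=[0,0,0,0,0,0,0], force=40)

```text
time_s: 6.68
position: [0.4307, -0.3785, 0.0037]
tool_rot: [[-0.903, 0.43, -0.0], [0.43, 0.903, 0.0], [0.0, 0.0, -1.0]]
ft_force: [-0.2, 0.2, -0.5]
grip_width: 0.0002
gripper_force: 0.0
```

Run:
```python
from h import *
a,_=optics.get_image("wrist");b,_=optics.get_image("side")
b=cv2.resize(b[190:290,190:320],(520,400),interpolation=cv2.INTER_CUBIC)
a=cv2.resize(a,(520,390));cv2.imwrite("pics/miss.png",cv2.resize(np.vstack([a,b]),(395,600)))
s=monitor.observe();print(s["grip_width"],s["gripper_force"],s["time_s"])
```

```text
-5.775069636353588e-06 0.0 6.775
```

View pics/miss.png

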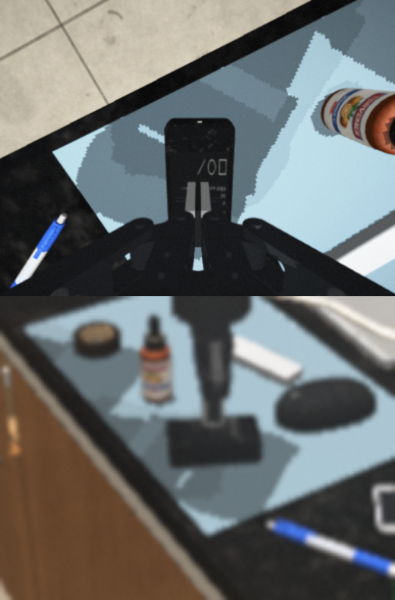

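Run:
```python
from h import *
s=monitor.observe();c=optics.get_calibration("wrist");I,D=optics.get_image("wrist");np.savez("w3.npz",I=I,D=D,W=c["world_from_camera"])
for u,v in[(258,160),(258,200),(254,238),(268,238),(254,260),(261,300),(240,270),(290,270),(261,340),(235,180)]:
    print(u,v,pts("wrist",[[u,v]],[D[v,u]],c).round(4))
print(s["position"])
from geo import geo
geo("w3",[("brick",.43,-.38,.027,.037,.09)])
```

```text
258 160 [[ 0.389  -0.3583  0.0267]]
258 200 [[ 0.4072 -0.367   0.0317]]
254 238 [[ 0.4189 -0.3748  0.0478]]
268 238 [[ 0.4218 -0.3687  0.048 ]]
254 260 [[ 0.4191 -0.3747  0.0685]]
261 300 [[ 0.4255 -0.3748  0.0872]]
240 270 [[ 0.4163 -0.3795  0.077 ]]
290 270 [[ 0.4529 -0.3687  0.0309]]
261 340 [[ 0.5145 -0.4153  0.0016]]
235 180 [[ 0.3925 -0.373   0.0315]]
[ 0.43071966 -0.37855339  0.00369027]
brick 8044 ztop 0.0313 rect [ 422.3 -373.8] [47.7 74.6] 64.7 mean [ 411.1 -368.1]
```

Run:
```python
from h import *
z=np.load("w3.npz");D=z["D"];c=optics.get_calibration("wrist");c["world_from_camera"]=z["W"]
for u in(252,268):
  for v in range(212,256,4): print(u,v,pts("wrist",[[u,v]],[D[v,u]],c).round(4)[0],z["I"][v,u])
cv2.imwrite("pics/tip.png",cv2.resize(z["I"][130:350,170:350],(720,600)[:2] if 0 else (490,600),interpolation=cv2.INTER_CUBIC))
```

```text
252 212 [ 0.412  -0.3727  0.0315] [27 22 22]
252 216 [ 0.4137 -0.3735  0.0325] [24 25 23]
252 220 [ 0.4157 -0.3745  0.0325] [25 21 23]
252 224 [ 0.4183 -0.3758  0.031 ] [29 29 27]
252 228 [ 0.42   -0.3766  0.0322] [30 27 27]
252 232 [ 0.4223 -0.3777  0.0317] [24 20 21]
252 236 [ 0.418  -0.3754  0.0469] [87 87 85]
252 240 [ 0.4185 -0.3757  0.0499] [99 99 96]
252 244 [ 0.4185 -0.3756  0.0542] [97 97 96]
252 248 [ 0.4187 -0.3757  0.0577] [96 98 95]
252 252 [ 0.4185 -0.3755  0.0619] [93 92 88]
268 212 [ 0.4151 -0.3649  0.0328] [31 29 29]
268 216 [ 0.4176 -0.366   0.0317] [37 37 35]
268 220 [ 0.4197 -0.367   0.0317] [34 34 32]
268 224 [ 0.4216 -0.3679  0.0321] [31 27 26]
268 228 [ 0.4238 -0.3689  0.0319] [27 24 22]
268 232 [ 0.4254 -0.3697  0.033 ] [28 28 27]
268 236 [ 0.4218 -0.3686  0.0458] [89 92 88]
268 240 [ 0.4217 -0.3687  0.0501] [108 108 105]
268 244 [ 0.4219 -0.369   0.0537] [107 107 105]
268 248 [ 0.4217 -0.369   0.0581] [110 109 105]
268 252 [ 0.4216 -0.3692  0.0618] [104 105 103]
```

View pics/tip.png

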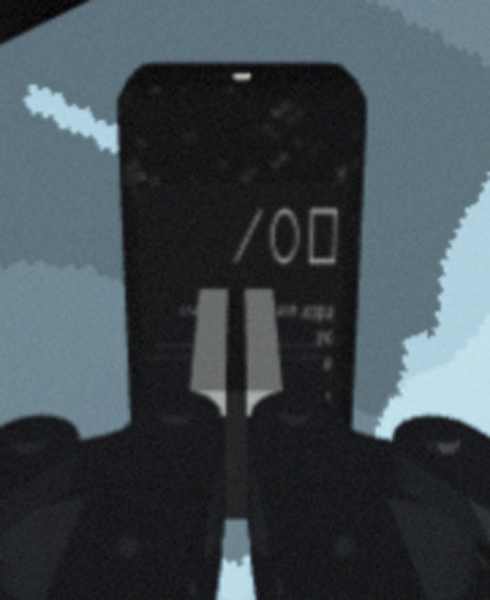

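step_arm(fingers=[-1,-1,-1,-1,-1,-1,-1,-1], travel=[[0,0,0],[0,0,0],[0,0,0],[0,0,0],[0,0,0],[0,0,0.1],[0,0,0.1],[0,0,0]], twist=[0,0,0,0,0,0,0,0])

```text
time_s: 7.82
position: [0.4303, -0.378, -0.0175]
tool_rot: [[-0.903, 0.43, -0.001], [0.43, 0.903, 0.002], [0.002, 0.001, -1.0]]
ft_force: [0.3, 0.1, 0.4]
grip_width: 0.0856
gripper_force: 0.0
```

Run:
```python
from h import *
I,D=optics.get_image("wrist");cv2.imwrite("pics/w4.png",I)
s=monitor.observe();print(s["position"],s["grip_width"],s["ft_force"])
```

```text
[ 0.43055154 -0.37830025 -0.01688901] 0.08571184421997825 [ 0.94803348 -0.02669797  0.04021921]
```

View pics/w4.png

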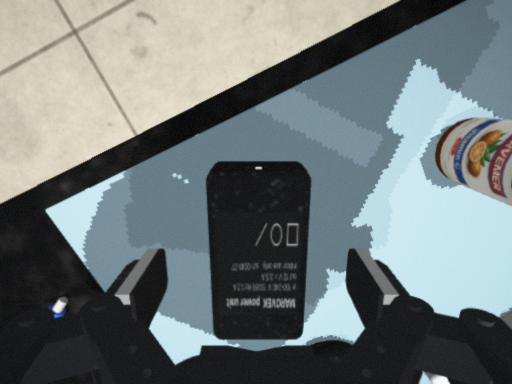

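step_arm(fingers=[-1,-1,-1,1,1,1,1,1,1], travel=[[0,0,0.1],[0,0,0.09],[0,0,0],[0,0,0],[0,0,0],[0,0,0],[0,0,0],[0,0,0],[0,0,0]], twist=[0,0,0,0,0,0,0,0,0], force=40)

```text
time_s: 9.0
position: [0.4309, -0.3787, -0.0349]
tool_rot: [[-0.903, 0.43, 0.001], [0.43, 0.903, -0.001], [-0.001, -0.0, -1.0]]
ft_force: [0.4, 0.8, 5.8]
grip_width: 0.0473
gripper_force: 42.8
```

```bash
python3 plan.py '[[0.431,-0.3787,0.015,64.6],[0.431,-0.3787,0.10,64.6],[0.5975,0.2515,0.10,-5.6],[0.5975,0.2515,0.02,-5.6]]' .48
```

```text
now [ 0.4309 -0.3787 -0.0349] psi 64.52 t 9.0 tilt [ 0.0005 -0.0006]
{"travel": [[-0.0, 0.0, -0.249], [-0.0, 0.0, -0.249], [0.0, 0.0, -0.425], [0.0, 0.0, -0.425], [0.086, 0.458, -0.0], [0.125, 0.448, -0.0], [0.164, 0.436, -0.0], [0.202, 0.42, -0.0], [0.238, 0.4, -0.0], [0.272, 0.378, -0.0]], "twist": [-0.0002, -0.0002, -0.0, -0.0, 0.0279, 0.0279, 0.0279, 0.0279, 0.0279, 0.0279]}
{"travel": [[0.304, 0.353, -0.0], [0.334, 0.325, -0.0], [0.361, 0.294, -0.0], [0.385, 0.262, -0.0], [0.407, 0.227, -0.0], [0.425, 0.191, -0.0], [0.44, 0.153, -0.0], [0.452, 0.113, -0.0], [0.0, 0.0, 0.4], [0.0, 0.0, 0.4]], "twist": [0.0279, 0.0279, 0.0279, 0.0279, 0.0279, 0.0279, 0.0279, 0.0279, -0.0003, -0.0003]}
```

step_arm(fingers=[1,1,1,1,1,1,1,1,1,1], travel=[[0,0,-0.249],[0,0,-0.249],[0,0,-0.425],[0,0,-0.425],[0.086,0.458,0],[0.125,0.448,0],[0.164,0.436,0],[0.202,0.42,0],[0.238,0.4,0],[0.272,0.378,0]], twist=[0,0,0,0,0.0279,0.0279,0.0279,0.0279,0.0279,0.0279])

```text
time_s: 10.25
position: [0.5023, -0.1069, 0.0991]
tool_rot: [[-0.562, 0.827, -0.001], [0.827, 0.562, 0.0], [0.001, -0.001, -1.0]]
ft_force: [0.8, 0.4, -2.3]
grip_width: 0.0471
gripper_force: 42.1
```

step_arm(fingers=[1,1,1,1,1,1,1,1,1,1], travel=[[0.304,0.353,0],[0.334,0.325,0],[0.361,0.294,0],[0.385,0.262,0],[0.407,0.227,0],[0.425,0.191,0],[0.44,0.153,0],[0.452,0.113,0],[0,0,0.2],[0,0,0]], twist=[0.0279,0.0279,0.0279,0.0279,0.0279,0.0279,0.0279,0.0279,0,0])

```text
time_s: 11.5
position: [0.5967, 0.2517, 0.0773]
tool_rot: [[0.1, 0.995, -0.005], [0.995, -0.1, -0.001], [-0.002, -0.005, -1.0]]
ft_force: [-0.4, -0.3, -2.2]
grip_width: 0.0473
gripper_force: 42.0
```

```bash
python3 plan.py '[[0.5975,0.2515,0.01,-5.6],[0.5975,0.2515,-0.019,-5.6]]' .25
python3 - <<'E'
from h import *
c=optics.get_calibration("wrist");I,D=optics.get_image("wrist");cv2.imwrite("pics/w5.png",I);np.savez("w5.npz",I=I,D=D,W=c["world_from_camera"])
s=monitor.observe();print(s["grip_width"],s["gripper_force"])
E
```

```text
now [0.5967 0.2517 0.0773] psi -5.75 t 11.5 tilt [-0.0047 -0.0012]
{"travel": [[-0.0, 0.003, 0.224], [-0.0, 0.003, 0.224], [-0.0, 0.003, 0.224], [0.0, 0.0, 0.145], [0.0, 0.0, 0.145]], "twist": [-0.0003, -0.0003, -0.0003, 0.0, 0.0]}
0.047298878005225586 42.009687423706055
```

View pics/w5.png

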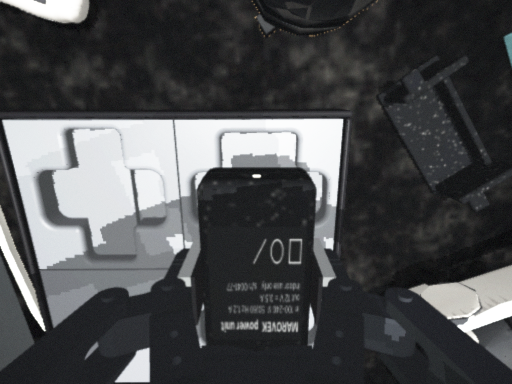

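Run:
```python
from h import *
z=np.load("w5.npz");D=z["D"];c=optics.get_calibration("wrist");c["world_from_camera"]=z["W"]
P=cloud("wrist",np.ones_like(D,bool),D,c)
a=np.radians(-5.6);E=np.array([[np.cos(a),-np.sin(a)],[np.sin(a),np.cos(a)]]);N=np.array([.5975,.2515])
l=(P[:,:2]-N)@E*1000
m=(P[:,2]>.125)&(P[:,2]<.155)&(abs(l[:,0])<30)&(abs(l[:,1])<60)
print(np.median(P[m,2]),np.percentile(l[m],[1,99],axis=0),cv2.minAreaRect(l[m].astype(np.float32)))
# slit: nest end wall lip as seen
s=monitor.observe();print(s["position"],s["time_s"])
```

```text
0.14353113110546517 [[-27.76943889 -31.67019584]
 [ 25.94343545  45.78164757]] ((-0.8135662078857422, 5.687931060791016), (81.46066284179688, 58.56259536743164), 88.83589172363281)
[0.59740611 0.25141363 0.07863201] 11.55
```

step_arm(fingers=[1,1,1,1,1,1,1,1], travel=[[0,0,0.25],[0,0,0.25],[0,0,0.18],[0,0,0.1],[0,0,0.08],[0,0,0.06],[0,0,0.05],[0,0,0]], twist=[0,0,0,0,0,0,0,0])

```text
time_s: 12.55
position: [0.5979, 0.2517, -0.0177]
tool_rot: [[0.101, 0.995, -0.0], [0.995, -0.101, -0.0], [-0.0, -0.0, -1.0]]
ft_force: [-0.1, -0.3, -2.6]
grip_width: 0.0475
gripper_force: 42.2
```

step_arm(fingers=[1,1,1], travel=[[0,0,0.01],[0,0,0.01],[0,0,0]], twist=[0,0,0])

```text
time_s: 12.92
position: [0.598, 0.2517, -0.0194]
tool_rot: [[0.101, 0.995, 0.0], [0.995, -0.101, -0.0], [-0.0, 0.0, -1.0]]
ft_force: [0.1, -0.8, -1.8]
grip_width: 0.0475
gripper_force: 42.2
```

step_arm(fingers=[1,1,1], travel=[[0,0,0.01],[0,0,0.01],[0,0,0]], twist=[0,0,0])

```text
time_s: 13.3
position: [0.5981, 0.2518, -0.0208]
tool_rot: [[0.101, 0.995, 0.0], [0.995, -0.101, 0.0], [0.0, 0.0, -1.0]]
ft_force: [-1.5, -0.1, 5.3]
grip_width: 0.0472
gripper_force: 42.9
```

step_arm(fingers=[-0.5,-0.5,-0.5,-0.5,-0.5,-0.5,-0.5,-0.5,-0.5], travel=[[0,0,0],[0,0,0],[0,0,0],[0,0,-0.1],[0,0,-0.2],[0,0,-0.3],[0,0,-0.4],[0,0,-0.3],[0,0,0]], twist=[0,0,0,0,0,0,0,0,0])

```text
time_s: 14.42
position: [0.5992, 0.252, 0.1117]
tool_rot: [[0.101, 0.995, 0.006], [0.995, -0.101, 0.001], [0.002, 0.005, -1.0]]
ft_force: [0.3, -0.1, 0.1]
grip_width: 0.064
gripper_force: 0.0
```

```bash
python3 - <<'E'
from h import *
c=optics.get_calibration("wrist");I,D=optics.get_image("wrist");np.savez("w6.npz",I=I,D=D,W=c["world_from_camera"])
P=cloud("wrist",np.ones_like(D,bool),D,c)
a=np.radians(-5.6);E=np.array([[np.cos(a),-np.sin(a)],[np.sin(a),np.cos(a)]]);N=np.array([.5975,.2515])
l=(P[:,:2]-N)@E*1000
m=(P[:,2]>.039)&(P[:,2]<.06)&(abs(l[:,0])<40)&(abs(l[:,1])<60)
print(np.percentile(P[m,2],[5,50,95]),np.percentile(l[m],[1,99],axis=0))
E
python3 plan.py '[[0.5573,-0.2688,0.10,15.6],[0.5573,-0.2688,-0.01,15.6]]' .48
```

```text
[0.04322371 0.04536944 0.04657022] [[-23.69978387 -42.97176308]
 [ 22.74205844  45.35421707]]
now [0.5983 0.2518 0.1096] psi -5.78 t 14.475 tilt [0.002  0.0004]
{"travel": [[-0.475, 0.011, 0.009], [-0.475, -0.005, 0.009], [-0.474, -0.022, 0.009], [-0.473, -0.038, 0.009], [-0.472, -0.054, 0.009], [-0.47, -0.07, 0.009], [-0.467, -0.086, 0.009], [-0.464, -0.101, 0.009], [-0.46, -0.117, 0.009], [-0.456, -0.133, 0.009]], "twist": [-0.0108, -0.0108, -0.0108, -0.0108, -0.0108, -0.0108, -0.0108, -0.0108, -0.0108, -0.0108]}
{"travel": [[-0.451, -0.148, 0.009], [0.0, 0.0, 0.367], [0.0, 0.0, 0.367], [0.0, 0.0, 0.367]], "twist": [-0.0108, -0.0, -0.0, -0.0]}
```

step_arm(fingers=[-1,-1,-1,-1,-1,-1,-1,-1,-1,-1], travel=[[-0.475,0.011,0.009],[-0.475,-0.005,0.009],[-0.474,-0.022,0.009],[-0.473,-0.038,0.009],[-0.472,-0.054,0.009],[-0.47,-0.07,0.009],[-0.467,-0.086,0.009],[-0.464,-0.101,0.009],[-0.46,-0.117,0.009],[-0.456,-0.133,0.009]], twist=[-0.0108,-0.0108,-0.0108,-0.0108,-0.0108,-0.0108,-0.0108,-0.0108,-0.0108,-0.0108])

```text
time_s: 15.72
position: [0.5598, -0.2229, 0.0982]
tool_rot: [[-0.237, 0.971, -0.002], [0.971, 0.237, 0.001], [0.002, -0.002, -1.0]]
ft_force: [0.4, -0.4, 0.6]
grip_width: 0.085
gripper_force: 0.0
```

step_arm(fingers=[-1,-1,-1,-1,-1,-1,-1,-1], travel=[[-0.451,-0.148,0.009],[0,0,0.367],[0,0,0.367],[0,0,0.3],[0,0,0.15],[0,0,0.1],[0,0,0.05],[0,0,0]], twist=[-0.0108,0,0,0,0,0,0,0])

```text
time_s: 16.73
position: [0.5571, -0.2691, -0.0344]
tool_rot: [[-0.269, 0.963, 0.001], [0.963, 0.269, -0.0], [-0.001, 0.0, -1.0]]
ft_force: [-0.4, -0.9, 0.7]
grip_width: 0.0852
gripper_force: 0.0
```

Now close on the hub, one millimetre lower.

step_arm(fingers=[1,1,1,1,1,1,1,1], travel=[[0,0,0.015],[0,0,0],[0,0,0],[0,0,0],[0,0,0],[0,0,0],[0,0,0],[0,0,0]], twist=[0,0,0,0,0,0,0,0])

```text
time_s: 17.73
position: [0.5571, -0.2692, -0.0358]
tool_rot: [[-0.269, 0.963, 0.001], [0.963, 0.269, -0.0], [-0.001, 0.0, -1.0]]
ft_force: [0.2, -0.5, 5.1]
grip_width: 0.029
gripper_force: 41.5
```

```bash
python3 plan.py '[[0.5573,-0.2688,0.014,15.6],[0.5573,-0.2688,0.08,15.6],[0.475,0.2635,0.08,-5.6]]' .48
```

```text
now [ 0.5571 -0.2692 -0.0358] psi 15.6 t 17.725 tilt [ 0.0006 -0.0005]
{"travel": [[0.002, 0.001, -0.249], [0.002, 0.001, -0.249], [0.0, 0.0, -0.33], [0.0, 0.0, -0.33], [0.446, 0.053, -0.0], [0.447, 0.039, -0.0], [0.448, 0.026, -0.0], [0.449, 0.012, -0.0], [0.449, -0.002, -0.0], [0.449, -0.016, -0.0]], "twist": [-0.0, -0.0, -0.0, -0.0, 0.0098, 0.0098, 0.0098, 0.0098, 0.0098, 0.0098]}
{"travel": [[0.448, -0.03, -0.0], [0.447, -0.043, -0.0], [0.445, -0.057, -0.0], [0.443, -0.071, -0.0], [0.441, -0.084, -0.0], [0.438, -0.098, -0.0]], "twist": [0.0098, 0.0098, 0.0098, 0.0098, 0.0098, 0.0098]}
```

step_arm(fingers=[1,1,1,1,1,1,1,1,1,1], travel=[[0.002,0.001,-0.249],[0.002,0.001,-0.249],[0,0,-0.33],[0,0,-0.33],[0.446,0.053,0],[0.447,0.039,0],[0.448,0.026,0],[0.449,0.012,0],[0.449,-0.002,0],[0.449,-0.016,0]], twist=[0,0,0,0,0.0098,0.0098,0.0098,0.0098,0.0098,0.0098])

```text
time_s: 18.98
position: [0.5151, -0.0009, 0.0792]
tool_rot: [[-0.086, 0.996, -0.001], [0.996, 0.086, 0.0], [0.0, -0.001, -1.0]]
ft_force: [1.0, 0.1, -0.6]
grip_width: 0.0292
gripper_force: 40.9
```

step_arm(fingers=[1,1,1,1,1,1,1,1], travel=[[0.448,-0.03,0],[0.447,-0.043,0],[0.445,-0.057,0],[0.443,-0.071,0],[0.441,-0.084,0],[0.438,-0.098,0],[0,0,0],[0,0,0]], twist=[0.0098,0.0098,0.0098,0.0098,0.0098,0.0098,0,0])

```text
time_s: 19.98
position: [0.4744, 0.2634, 0.0792]
tool_rot: [[0.097, 0.995, -0.001], [0.995, -0.097, -0.001], [-0.001, -0.001, -1.0]]
ft_force: [1.0, -0.3, -0.2]
grip_width: 0.0288
gripper_force: 40.9
```

```bash
cat > held.py <<'E'
import sys
from h import *
f,x,y,zl,zh=sys.argv[1],*map(float,sys.argv[2:6])
c=optics.get_calibration("wrist");s=monitor.observe();I,D=optics.get_image("wrist");cv2.imwrite(f"pics/{f}.png",I);np.savez(f+".npz",I=I,D=D,W=c["world_from_camera"])
P=cloud("wrist",np.ones_like(D,bool),D,c)
a=np.radians(-5.6);E=np.array([[np.cos(a),-np.sin(a)],[np.sin(a),np.cos(a)]]);l=(P[:,:2]-[x,y])@E*1000
z=P[:,2]-(s["position"][2] if len(sys.argv)<7 else 0);m=(z>zl)&(z<zh)&(abs(l[:,0])<40)&(abs(l[:,1])<65)
print(s["position"].round(4),"w",s["grip_width"],"z",np.percentile(P[m,2],[5,50,95]).round(4),"local",np.percentile(l[m],[1,50,99],axis=0).round(1).tolist())
for b in range(-60,61,10):
    k=m&(abs(l[:,1]-b)<5)
    if k.sum()>15:print(b,k.sum(),np.percentile(l[k,0],[2,98]).round(1),np.median(P[k,2]).round(4))
E
python3 held.py w7 .475 .2635 .043 .056;python3 plan.py '[[0.475,0.2635,0.07,-5.6]]'
```

```text
[0.4744 0.2634 0.0792] w 0.028779627135798676 z [0.1284 0.1303 0.1314] local [[-24.8, -46.6], [-1.6, 8.6], [21.1, 49.0]]
-50 281 [-15.4  12. ] 0.1303
-40 926 [-15.9  12.9] 0.1304
-30 982 [-15.6  12.7] 0.1304
-20 1048 [-15.9  12.5] 0.1303
-10 1091 [-16.1  12.6] 0.1303
0 1187 [-16.2  12.7] 0.1303
10 1870 [-28.1  24.3] 0.1303
20 1319 [-16.1  12.4] 0.1303
30 1407 [-15.9  12.8] 0.1303
40 1504 [-16.   12.6] 0.1304
50 867 [-15.6  11.9] 0.1296
now [0.4746 0.263  0.0793] psi -5.6 t 20.025 tilt [-0.0006 -0.0004]
{"travel": [[0.005, 0.003, 0.093]], "twist": [0.0]}
```

step_arm(fingers=[1,1,1,1,1,1,1,1], travel=[[0.005,0.01,0.25],[0,0,0.25],[0,0,0.18],[0,0,0.1],[0,0,0.08],[0,0,0.06],[0,0,0.04],[0,0,0]], twist=[0,0,0,0,0,0,0,0])

```text
time_s: 21.02
position: [0.4757, 0.2642, -0.0165]
tool_rot: [[0.097, 0.995, -0.0], [0.995, -0.097, -0.0], [-0.0, -0.0, -1.0]]
ft_force: [0.6, 0.1, -0.2]
grip_width: 0.0288
gripper_force: 40.9
```

step_arm(fingers=[1,1,1], travel=[[0,0,0.01],[0,0,0.01],[0,0,0]], twist=[0,0,0])

```text
time_s: 21.4
position: [0.4757, 0.2642, -0.0184]
tool_rot: [[0.097, 0.995, 0.0], [0.995, -0.097, 0.0], [0.0, 0.0, -1.0]]
ft_force: [0.0, -1.1, -0.8]
grip_width: 0.0288
gripper_force: 40.9
```

step_arm(fingers=[1,1], travel=[[0,0,0.01],[0,0,0]], twist=[0,0])

```text
time_s: 21.65
position: [0.4756, 0.2642, -0.0195]
tool_rot: [[0.097, 0.995, -0.0], [0.995, -0.097, -0.0], [-0.0, -0.0, -1.0]]
ft_force: [-0.4, -0.3, -0.1]
grip_width: 0.029
gripper_force: 40.9
```

step_arm(fingers=[1,1], travel=[[0,0,0.01],[0,0,0]], twist=[0,0])

```text
time_s: 21.9
position: [0.4758, 0.2642, -0.0199]
tool_rot: [[0.097, 0.995, 0.001], [0.995, -0.097, 0.0], [0.0, 0.001, -1.0]]
ft_force: [-2.2, -0.6, 6.0]
grip_width: 0.0292
gripper_force: 41.7
```

Contact; release and lift.

step_arm(fingers=[-0.08,-0.08,-0.08,-0.08,-0.08,-0.08,-0.08,-0.08,-0.08], travel=[[0,0,0],[0,0,0],[0,0,0],[0,0,-0.1],[0,0,-0.2],[0,0,-0.3],[0,0,-0.4],[0,0,-0.3],[0,0,0]], twist=[0,0,0,0,0,0,0,0,0])

```text
time_s: 23.02
position: [0.4767, 0.2646, 0.1122]
tool_rot: [[0.097, 0.995, 0.005], [0.995, -0.097, 0.002], [0.002, 0.005, -1.0]]
ft_force: [-0.1, -0.1, -0.4]
grip_width: 0.0461
gripper_force: 0.0
```

```bash
python3 held.py w8 .475 .2635 .026 .04 abs;python3 plan.py '[[0.5605,-0.1345,0.11,88.7],[0.5605,-0.1345,0.02,88.7]]' .48
```

```text
[0.4767 0.2646 0.1122] w 0.04605542313865591 z [0.0278 0.03   0.0325] local [[-39.2, -63.8], [-0.3, 12.3], [39.1, 64.6]]
-60 826 [-38.2  38.3] 0.0291
-50 607 [-38.8  38.9] 0.0293
-40 750 [-38.4  38.5] 0.0299
-30 788 [-38.8  38.3] 0.0298
-20 453 [-37.   37.3] 0.031
-10 361 [-14.6  15. ] 0.0312
0 350 [-14.5  13.8] 0.0313
10 389 [-14.4  14.7] 0.0313
20 455 [-34.9  35.4] 0.0312
30 941 [-38.9  38.4] 0.0299
40 983 [-38.5  38.6] 0.03
50 878 [-38.8  38.4] 0.0295
60 1056 [-38.3  38.6] 0.03
now [0.4758 0.2643 0.1104] psi -5.57 t 23.075 tilt [0.0019 0.0005]
{"travel": [[-0.324, 0.102, 0.0], [-0.335, 0.057, 0.0], [-0.34, 0.011, 0.0], [-0.338, -0.035, 0.0], [-0.33, -0.081, 0.0], [-0.316, -0.126, 0.0], [-0.296, -0.167, 0.0], [-0.27, -0.206, 0.0], [-0.239, -0.241, 0.0], [-0.204, -0.272, 0.0]], "twist": [-0.0436, -0.0436, -0.0436, -0.0436, -0.0436, -0.0436, -0.0436, -0.0436, -0.0436, -0.0436]}
{"travel": [[-0.165, -0.297, 0.0], [-0.123, -0.317, 0.0], [0.0, 0.0, 0.45], [0.0, 0.0, 0.45]], "twist": [-0.0436, -0.0436, -0.0002, -0.0002]}
```

step_arm(fingers=[-1,-1,-1,-1,-1,-1,-1,-1,-1,-1], travel=[[-0.324,0.102,0],[-0.335,0.057,0],[-0.34,0.011,0],[-0.338,-0.035,0],[-0.33,-0.081,0],[-0.316,-0.126,0],[-0.296,-0.167,0],[-0.27,-0.206,0],[-0.239,-0.241,0],[-0.204,-0.272,0]], twist=[-0.0436,-0.0436,-0.0436,-0.0436,-0.0436,-0.0436,-0.0436,-0.0436,-0.0436,-0.0436])

```text
time_s: 24.32
position: [0.5457, -0.0691, 0.1083]
tool_rot: [[-0.957, 0.29, -0.002], [0.29, 0.957, 0.001], [0.003, 0.0, -1.0]]
ft_force: [0.9, 0.1, 0.2]
grip_width: 0.0852
gripper_force: 0.0
```

step_arm(fingers=[-1,-1,-1,-1], travel=[[-0.165,-0.297,0],[-0.123,-0.317,0],[0,0,0],[0,0,0]], twist=[-0.0436,-0.0436,0,0])

```text
time_s: 24.82
position: [0.5597, -0.134, 0.1087]
tool_rot: [[-1.0, 0.026, -0.002], [0.026, 1.0, 0.001], [0.002, 0.001, -1.0]]
ft_force: [-0.6, -0.2, 0.8]
grip_width: 0.0854
gripper_force: 0.0
```

```bash
python3 look.py w9 >/dev/null
python3 - <<'E'
from geo import geo
geo("w9",[("adapter",.56,-.135,.034,.042,.045),("adlow",.56,-.135,.01,.042,.05)])
E
python3 plan.py '[[0.5605,-0.1345,0.02,88.7],[0.5605,-0.1345,-0.034,88.7]]' .48
```

```text
adapter 2656 ztop 0.0376 rect [ 560.1 -133.8] [49.8 55. ] 88.5 mean [ 557.7 -133.8]
adlow 3060 ztop 0.0354 rect [ 553.3 -133.7] [49.9 68.6] 88.7 mean [ 554.1 -133.7]
now [ 0.5598 -0.1337  0.1089] psi 88.57 t 24.875 tilt [-0.0014  0.0008]
{"travel": [[-0.003, -0.004, 0.445], [-0.003, -0.004, 0.445], [0.0, 0.0, 0.27], [0.0, 0.0, 0.27]], "twist": [-0.0004, -0.0004, 0.0, 0.0]}
```

step_arm(fingers=[-1,-1,-1,-1,-1,-1,1,1,1,1], travel=[[0,0,0.445],[0,0,0.4],[0,0,0.3],[0,0,0.17],[0,0,0.11],[0,0,0],[0,0,0],[0,0,0],[0,0,0],[0,0,0]], twist=[0,0,0,0,0,0,0,0,0,0])

```text
time_s: 26.12
position: [0.5608, -0.1349, -0.0321]
tool_rot: [[-1.0, 0.024, 0.001], [0.024, 1.0, -0.001], [-0.001, -0.001, -1.0]]
ft_force: [-0.2, 0.2, 6.4]
grip_width: 0.0497
gripper_force: 42.6
```

step_arm(fingers=[1,1], travel=[[0,0,0],[0,0,0]], twist=[0,0])

```text
time_s: 26.38
position: [0.5608, -0.135, -0.0321]
tool_rot: [[-1.0, 0.024, 0.001], [0.024, 1.0, -0.001], [-0.001, -0.001, -1.0]]
ft_force: [-0.7, 0.5, 7.0]
grip_width: 0.0498
gripper_force: 42.6
```

```bash
python3 plan.py '[[0.56,-0.134,0.014,88.7],[0.56,-0.134,0.08,88.7],[0.5846,0.122,0.08,-5.6]]' .48
```

```text
now [ 0.5608 -0.135  -0.0321] psi 88.6 t 26.375 tilt [ 0.0014 -0.0007]
{"travel": [[0.008, 0.009, -0.461], [0.0, 0.0, -0.33], [0.0, 0.0, -0.33], [-0.016, 0.214, -0.0], [0.014, 0.214, -0.0], [0.043, 0.21, -0.0], [0.071, 0.202, -0.0], [0.098, 0.19, -0.0], [0.123, 0.175, -0.0], [0.146, 0.157, -0.0]], "twist": [-0.0005, -0.0, -0.0, 0.0437, 0.0437, 0.0437, 0.0437, 0.0437, 0.0437, 0.0437]}
{"travel": [[0.166, 0.135, -0.0], [0.183, 0.111, -0.0], [0.197, 0.085, -0.0], [0.207, 0.057, -0.0], [0.212, 0.029, -0.0]], "twist": [0.0437, 0.0437, 0.0437, 0.0437, 0.0437]}
```

step_arm(fingers=[1,1,1,1,1,1,1,1,1,1], travel=[[0,0,-0.25],[0,0,-0.44],[0,0,-0.43],[-0.016,0.214,0],[0.014,0.214,0],[0.043,0.21,0],[0.071,0.202,0],[0.098,0.19,0],[0.123,0.175,0],[0.146,0.157,0]], twist=[0,0,0,0.0437,0.0437,0.0437,0.0437,0.0437,0.0437,0.0437])

```text
time_s: 27.62
position: [0.5748, 0.0153, 0.0789]
tool_rot: [[-0.549, 0.836, -0.0], [0.836, 0.549, 0.0], [0.0, -0.0, -1.0]]
ft_force: [0.2, -0.0, -1.5]
grip_width: 0.0493
gripper_force: 41.9
```

step_arm(fingers=[1,1,1,1,1,1,1], travel=[[0.166,0.135,0],[0.183,0.111,0],[0.197,0.085,0],[0.207,0.057,0],[0.212,0.029,0],[0,0,0],[0,0,0]], twist=[0.0437,0.0437,0.0437,0.0437,0.0437,0,0])

```text
time_s: 28.5
position: [0.5852, 0.1206, 0.0789]
tool_rot: [[0.099, 0.995, -0.0], [0.995, -0.099, -0.0], [-0.0, -0.0, -1.0]]
ft_force: [-0.4, -0.2, -1.3]
grip_width: 0.0495
gripper_force: 41.8
```

```bash
python3 held.py w10 .5853 .129 .062 .075; python3 plan.py '[[0.5846,0.122,0.07,-5.6]]' .48
```

```text
[0.5852 0.1206 0.0789] w 0.04946594309637485 z [0.1447 0.1485 0.1537] local [[-34.1, -35.2], [-0.3, -0.2], [33.0, 18.5]]
-40 161 [-21.6  21.3] 0.1476
-30 1803 [-23.9  22.8] 0.1484
-20 1493 [-25.2  24.1] 0.149
-10 2017 [-25.2  24.1] 0.1521
0 3645 [-36.4  35.3] 0.1491
10 2745 [-23.7  22.8] 0.1484
20 1783 [-23.3  22.2] 0.1466
now [0.5852 0.1204 0.079 ] psi -5.72 t 28.55 tilt [-0.0003 -0.0002]
{"travel": [[0.015, -0.008, 0.09]], "twist": [-0.0007]}
```

View pics/w10.png

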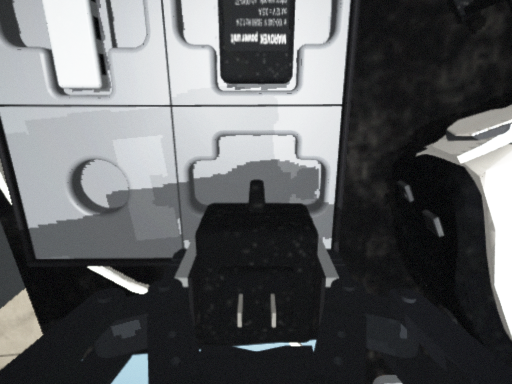

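step_arm(fingers=[1,1,1,1,1,1,1,1], travel=[[0.018,0,0.25],[0,0,0.25],[0,0,0.18],[0,0,0.1],[0,0,0.08],[0,0,0.05],[0,0,0.03],[0,0,0]], twist=[0,0,0,0,0,0,0,0])

```text
time_s: 29.55
position: [0.5856, 0.123, -0.0149]
tool_rot: [[0.101, 0.995, 0.0], [0.995, -0.101, 0.0], [0.0, 0.0, -1.0]]
ft_force: [0.0, 0.0, -0.5]
grip_width: 0.0494
gripper_force: 41.9
```

step_arm(fingers=[1,1,1], travel=[[0,0,0.01],[0,0,0.01],[0,0,0]], twist=[0,0,0])

```text
time_s: 29.92
position: [0.5856, 0.1229, -0.0169]
tool_rot: [[0.101, 0.995, 0.0], [0.995, -0.101, 0.0], [0.0, 0.0, -1.0]]
ft_force: [-0.6, 0.4, 0.5]
grip_width: 0.0495
gripper_force: 41.9
```

step_arm(fingers=[1,1,1], travel=[[0,0,0.01],[0,0,0.008],[0,0,0]], twist=[0,0,0])

```text
time_s: 30.3
position: [0.5856, 0.123, -0.0181]
tool_rot: [[0.101, 0.995, 0.0], [0.995, -0.101, -0.0], [0.0, 0.0, -1.0]]
ft_force: [-1.7, 0.4, 5.1]
grip_width: 0.049
gripper_force: 42.6
```

step_arm(fingers=[-0.5,-0.5,-0.5,-0.5,-0.5,-0.5,-0.5,-0.5,-0.5], travel=[[0,0,0],[0,0,0],[0,0,0],[0,0,-0.1],[0,0,-0.2],[0,0,-0.3],[0,0,-0.4],[0,0,-0.3],[0,0,0]], twist=[0,0,0,0,0,0,0,0,0])

```text
time_s: 31.42
position: [0.5867, 0.123, 0.1141]
tool_rot: [[0.101, 0.995, 0.005], [0.995, -0.101, 0.0], [0.001, 0.005, -1.0]]
ft_force: [0.6, -0.9, -0.2]
grip_width: 0.0643
gripper_force: 0.0
```

```bash
python3 held.py w11 .5853 .129 .045 .06 abs
python3 - <<'E'
from h import *
z=np.load("w9.npz");D=z["D"];c=optics.get_calibration("wrist");c["world_from_camera"]=z["W"]
T=np.array([.5597,-.134,.1088]);C=np.array(z["W"])[:3,3];print("cam",(C-T).round(3))
for v in range(330,384,6):
    p=pts("wrist",[[256,v]],[D[v,256]],c)[0];d=p-C;t=(T[0]-C[0])/d[0];print(v,(p-T).round(3),"ray at axis z-TCP",(C+t*d-T)[2].round(3))
E
python3 plan.py '[[0.431,-0.258,0.14,64]]' .48
```

```text
[0.5867 0.123  0.1141] w 0.06434183906806559 z [0.0493 0.0516 0.0572] local [[-24.3, -33.6], [-0.0, -3.2], [24.0, 20.9]]
-30 552 [-23.9  22.9] 0.0511
-20 580 [-23.7  23.7] 0.0516
-10 627 [-23.7  23.4] 0.0559
0 715 [-23.8  23.2] 0.056
10 787 [-23.6  23.7] 0.0515
20 527 [-23.2  22.7] 0.0506
cam [-0.078  0.002  0.18 ]
330 [ 0.165 -0.004 -0.096] ray at axis z-TCP 0.091
336 [ 0.173 -0.005 -0.096] ray at axis z-TCP 0.094
342 [ 0.18  -0.005 -0.095] ray at axis z-TCP 0.097
348 [ 0.189 -0.005 -0.095] ray at axis z-TCP 0.099
354 [-0.012  0.     0.114] ray at axis z-TCP 0.102
360 [-0.013  0.     0.116] ray at axis z-TCP 0.104
366 [-0.013  0.     0.118] ray at axis z-TCP 0.106
372 [-0.012  0.     0.119] ray at axis z-TCP 0.108
378 [-0.012  0.     0.121] ray at axis z-TCP 0.11
now [0.5858 0.123  0.1122] psi -5.78 t 31.475 tilt [0.002 0.   ]
{"travel": [[-0.438, -0.128, -0.031], [-0.417, -0.186, -0.031], [-0.388, -0.241, -0.031], [-0.352, -0.291, -0.031], [-0.31, -0.336, -0.031], [-0.261, -0.375, -0.031], [-0.208, -0.407, -0.031], [-0.152, -0.431, -0.031], [-0.092, -0.448, -0.031]], "twist": [-0.0431, -0.0431, -0.0431, -0.0431, -0.0431, -0.0431, -0.0431, -0.0431, -0.0431]}
```

```bash
python3 plan.py '[[0.431,-0.258,0.13,-5.6]]' .48
```

```text
now [0.5858 0.123  0.1122] psi -5.78 t 31.475 tilt [0.002 0.   ]
{"travel": [[-0.438, -0.128, -0.02], [-0.438, -0.129, -0.02], [-0.438, -0.129, -0.02], [-0.438, -0.129, -0.02], [-0.438, -0.129, -0.02], [-0.438, -0.129, -0.02], [-0.438, -0.129, -0.02], [-0.438, -0.129, -0.02], [-0.438, -0.13, -0.02]], "twist": [-0.0001, -0.0001, -0.0001, -0.0001, -0.0001, -0.0001, -0.0001, -0.0001, -0.0001]}
```

step_arm(fingers=[-1,-1,-1,-1,-1,-1,-1,-1,-1,-1], travel=[[-0.438,-0.129,-0.02],[-0.438,-0.129,-0.02],[-0.438,-0.129,-0.02],[-0.438,-0.129,-0.02],[-0.438,-0.129,-0.02],[-0.438,-0.129,-0.02],[-0.438,-0.129,-0.02],[-0.438,-0.129,-0.02],[-0.438,-0.129,-0.02],[0,0,0]], twist=[0,0,0,0,0,0,0,0,0,0])

```text
time_s: 32.72
position: [0.429, -0.2595, 0.1282]
tool_rot: [[0.105, 0.995, -0.001], [0.995, -0.105, 0.001], [0.001, -0.002, -1.0]]
ft_force: [0.5, 0.6, -0.1]
grip_width: 0.0854
gripper_force: 0.0
```

step_arm(fingers=[-1,-1], travel=[[0,0,0],[0,0,0]], twist=[0,0])

```text
time_s: 32.98
position: [0.4305, -0.2564, 0.1289]
tool_rot: [[0.099, 0.995, -0.001], [0.995, -0.099, 0.001], [0.001, -0.001, -1.0]]
ft_force: [-0.1, -0.6, 0.2]
grip_width: 0.0849
gripper_force: 0.0
```

```bash
python3 look.py w12
python3 - <<'E'
from geo import geo
geo("w12",[("drop",.432,-.26,.055,.07,.03),("bulb",.432,-.26,.09,.12,.03)])
E
python3 plan.py '[[0.431,-0.258,-0.003,-5.6]]' .3
```

```text
33.025 [ 0.4306 -0.2565  0.129 ]
drop 513 ztop 0.0616 rect [ 431.5 -255.5] [27.8 32.5] 87.1 mean [ 431.9 -250.4]
bulb 273 ztop 0.0985 rect [ 431.2 -257.7] [12.8 12.5] 12.0 mean [ 431.4 -256.4]
now [ 0.4306 -0.2565  0.129 ] psi -5.7 t 33.025 tilt [-0.0004  0.0005]
{"travel": [[-0.003, 0.001, 0.264], [-0.003, 0.001, 0.264], [-0.003, 0.001, 0.264], [-0.003, 0.001, 0.264], [-0.003, 0.001, 0.264]], "twist": [-0.0001, -0.0001, -0.0001, -0.0001, -0.0001]}
```

step_arm(fingers=[-1,-1,-1,-1,-1,-1,-1,-1], travel=[[-0.01,0.005,0.3],[-0.005,0,0.3],[0,0,0.28],[0,0,0.2],[0,0,0.14],[0,0,0.08],[0,0,0.02],[0,0,0]], twist=[0,0,0,0,0,0,0,0])

```text
time_s: 34.02
position: [0.4309, -0.2592, -0.0024]
tool_rot: [[0.101, 0.995, 0.001], [0.995, -0.101, -0.001], [-0.0, 0.001, -1.0]]
ft_force: [0.2, -1.3, -0.1]
grip_width: 0.0852
gripper_force: 0.0
```

step_arm(fingers=[1,1,1,1,1,1,1,1], travel=[[0,0,0],[0,0,0],[0,0,0],[0,0,0],[0,0,0],[0,0,0],[0,0,0],[0,0,0]], twist=[0,0,0,0,0,0,0,0], force=30)

```text
time_s: 35.02
position: [0.4308, -0.2593, -0.0026]
tool_rot: [[0.101, 0.995, 0.0], [0.995, -0.101, -0.0], [-0.0, 0.0, -1.0]]
ft_force: [0.0, 0.9, 5.3]
grip_width: 0.0309
gripper_force: 30.0
```

```bash
python3 plan.py '[[0.431,-0.258,0.10,-5.6],[0.463,0.1405,0.10,-5.6]]' .44
```

```text
now [ 0.4308 -0.2593 -0.0026] psi -5.78 t 35.025 tilt [ 0.0004 -0.0004]
{"travel": [[0.004, 0.0, -0.342], [0.004, 0.0, -0.342], [0.004, 0.0, -0.342], [0.4, -0.007, -0.0], [0.4, -0.007, -0.0], [0.4, -0.007, -0.0], [0.4, -0.007, -0.0], [0.4, -0.007, -0.0], [0.4, -0.007, -0.0], [0.4, -0.007, -0.0]], "twist": [-0.0003, -0.0003, -0.0003, -0.0, -0.0, -0.0, -0.0, -0.0, -0.0, -0.0]}
{"travel": [[0.4, -0.007, -0.0], [0.4, -0.007, -0.0], [0.4, -0.007, -0.0]], "twist": [-0.0, -0.0, -0.0]}
```

step_arm(fingers=[1,1,1,1,1,1,1,1,1,1], travel=[[0,0,-0.2],[0,0,-0.34],[0,0,-0.34],[0.4,-0.007,0],[0.4,-0.007,0],[0.4,-0.007,0],[0.4,-0.007,0],[0.4,-0.007,0],[0.4,-0.007,0],[0.4,-0.007,0]], twist=[0,0,0,0,0,0,0,0,0,0])

```text
time_s: 36.28
position: [0.4536, 0.0213, 0.0849]
tool_rot: [[0.101, 0.995, -0.001], [0.995, -0.101, 0.0], [0.0, -0.001, -1.0]]
ft_force: [0.3, -0.4, -0.6]
grip_width: 0.031
gripper_force: 30.0
```

step_arm(fingers=[1,1,1,1,1], travel=[[0.4,-0.007,0],[0.4,-0.007,0],[0.4,-0.007,0],[0,0,0],[0,0,0]], twist=[0,0,0,0,0])

```text
time_s: 36.9
position: [0.4637, 0.1392, 0.0849]
tool_rot: [[0.101, 0.995, -0.001], [0.995, -0.101, -0.0], [-0.0, -0.001, -1.0]]
ft_force: [-0.3, 0.5, -0.9]
grip_width: 0.0314
gripper_force: 30.0
```

```bash
python3 plan.py '[[0.463,0.1398,0.03,-5.6]]' .3
python3 - <<'E'
from h import *
c=optics.get_calibration("wrist");I,D=optics.get_image("wrist")
J,_=optics.get_image("side");J=cv2.resize(J[90:220,130:290],(512,416),interpolation=cv2.INTER_CUBIC)
cv2.imwrite("pics/w13.png",cv2.resize(np.vstack([I,J]),(384,600)))
s=monitor.observe();print(s["grip_width"],s["gripper_force"])
E
```

```text
now [0.4637 0.1392 0.0849] psi -5.78 t 36.9 tilt [-0.001  -0.0003]
{"travel": [[0.003, -0.004, 0.274], [0.003, -0.004, 0.274]], "twist": [-0.0005, -0.0005]}
0.03132941876881013 29.982549948557562
```

View pics/w13.png

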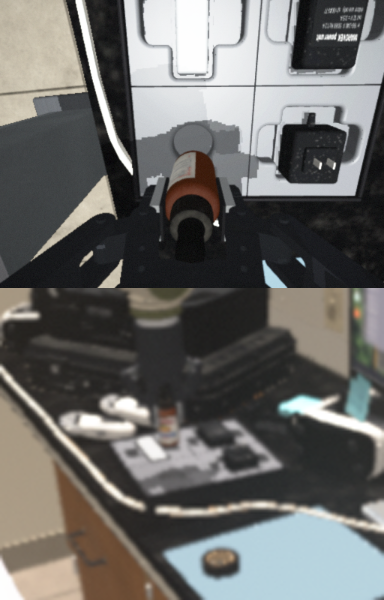

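step_arm(fingers=[1,1,1,1,1,1,1], travel=[[0.006,-0.006,0.25],[0,0,0.2],[0,0,0.1],[0,0,0.08],[0,0,0.06],[0,0,0.04],[0,0,0]], twist=[0,0,0,0,0,0,0])

```text
time_s: 37.88
position: [0.4634, 0.1402, 0.0122]
tool_rot: [[0.101, 0.995, -0.0], [0.995, -0.101, -0.0], [-0.0, -0.0, -1.0]]
ft_force: [-0.1, 0.2, -0.5]
grip_width: 0.0314
gripper_force: 30.0
```

step_arm(fingers=[1,1,1], travel=[[0,0,0.01],[0,0,0.01],[0,0,0]], twist=[0,0,0])

```text
time_s: 38.25
position: [0.4635, 0.1402, 0.0103]
tool_rot: [[0.101, 0.995, 0.0], [0.995, -0.101, -0.0], [-0.0, 0.0, -1.0]]
ft_force: [0.2, -0.3, -1.1]
grip_width: 0.031
gripper_force: 30.0
```

step_arm(fingers=[1,1,1], travel=[[0,0,0.01],[0,0,0.005],[0,0,0]], twist=[0,0,0])

```text
time_s: 38.62
position: [0.4637, 0.1403, 0.0094]
tool_rot: [[0.101, 0.995, 0.001], [0.995, -0.101, 0.0], [0.0, 0.001, -1.0]]
ft_force: [-2.6, -0.3, 7.8]
grip_width: 0.0318
gripper_force: 30.3
```

step_arm(fingers=[0.1,-0.3,-0.6,-0.6,-0.6,-0.6,-0.6,-0.6,-0.6,-0.6], travel=[[0,0,0],[0,0,0],[0,0,0],[0,0,0],[0,0,-0.15],[0,0,-0.25],[0,0,-0.35],[0,0,-0.4],[0,0,-0.4],[0,0,-0.2]], twist=[0,0,0,0,0,0,0,0,0,0])

```text
time_s: 39.88
position: [0.4639, 0.1403, 0.1858]
tool_rot: [[0.101, 0.995, 0.003], [0.995, -0.101, 0.0], [0.0, 0.003, -1.0]]
ft_force: [0.4, -0.1, -0.8]
grip_width: 0.0686
gripper_force: 0.0
```

step_arm(fingers=[-0.6,-0.6,-0.6], travel=[[0,0,-0.3],[0,0,0],[0,0,0]], twist=[0,0,0])

```text
time_s: 40.25
position: [0.463, 0.1402, 0.2129]
tool_rot: [[0.101, 0.995, -0.001], [0.995, -0.101, -0.0], [-0.0, -0.001, -1.0]]
ft_force: [-0.2, 0.1, -0.6]
grip_width: 0.0684
gripper_force: 0.0
```

```bash
python3 held.py w14 .463 .141 .1 .125 abs
python3 - <<'E'
from geo import geo
geo("w14",[("drop",.463,.141,.068,.085,.03),("brick",.5975,.2515,.041,.05,.06),("hub",.475,.2635,.0305,.035,.05),("adapter",.585,.122,.049,.055,.04)])
E
```

```text
[0.463  0.1402 0.2129] w 0.06835202454350951 z [0.1051 0.111  0.1141] local [[-5.3, -4.7], [0.4, 2.3], [7.1, 7.2]]
0 127 [-5.3  7.1] 0.1115
10 35 [-3.4  4.6] 0.1082
drop 336 ztop 0.0742 rect [463.8 142.4] [31.1 32.3] 82.8 mean [464.4 147.9]
brick 4427 ztop 0.0455 rect [596.2 249.6] [88.7 48.5] 84.5 mean [595.4 251. ]
hub 2440 ztop 0.0316 rect [479.5 261.4] [94.6 89.8] 83.1 mean [475.  264.1]
adapter 1432 ztop 0.0513 rect [583.9 122.6] [55.  49.2] 84.1 mean [582.8 124.2]
```

View pics/w14.png

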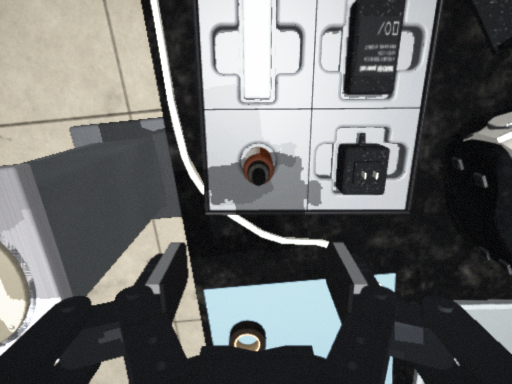

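The wrist view shows the tray with all four items seated. The hub is at (257,50), the brick at (372,45), the adapter at (362,165) and the bottle upright at (258,165). The tape is still in place at (248,338).

```bash
python3 -c "
from rig import close_job
print(close_job())"
```

```text
the job is handed in; nothing more can be done
None
```

I set the brick, hub, adapter and dropper bottle into their own recesses in the order asked, the first three flat and lengthwise and the bottle upright. I left the mouse and tape alone, and handed in at about 40 s of the 104 s allowed.

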